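# Lock a marking plate into the glove-stamping jig

### The job

Slide the loose marking plate, fin trailing, under the bridge of the stamping jig until it is fully home against the back stop. Then take the mallet from its stand and, with the mallet and not the gripper, knock the sprung lock pin fully down with a brisk blow so that it locks the plate. Put the mallet back in its stand as it stood before, and leave the other things on the bench undisturbed.

Things in the scene. Friction and masses are not known exactly. Their poses are not given: they have to be found in the camera images.
- jig: Fixed stamping jig (mm). Origin on the bench, centre line; +x = direction the plate slides in. Grey bed x -120..90, y -50..50, top z 20. Dark steel bridge x 15..75, y -46..46, top z 56, over a slot along x: 64 wide, z 20..29. Back stop face at x 75. Lock pin at x 45, y 0. Splayed lead-in strips x -17..16 (top z 28) widen the mouth to about 78.
- plate_home (a point): Fixed point in the jig (its x 10, y 0, z 20 mm; same axes) where the plate's origin is when the plate is home against the back stop.
- plate: Loose aluminium plate 130 x 60 x 6 mm, 0.18 kg, flat on the bench left or right of the jig. Origin: centre of its underside. The +x end enters the slot first; 16 mm pin hole at x +35. Upright grip fin near the trailing end: x -60..-20, 12 thick (y -6..6), z 6..51.
- lockpin (a joint): Pin travel straight down: 0 = up (start), 0.016 m = fully down (0.0135 is enough). Takes 6 N to start, 8 N at the bottom; weakly sprung, friction holds it where left. The 9 mm shaft enters the plate's hole only if the plate is home within about 3 mm. The blow must move it faster than 0.04 m/s with the mallet touching; a slow press does not count.
- pin_top (a point): The lock pin's flat round steel head, 32 mm diameter, 10 mm thick, above a coil spring on top of the bridge. This point: centre of its top face, 84 mm above the bench when up, 68 mm when down. The mallet strikes here; the gripper must not push it.
- mallet: Mallet, 0.42 kg, standing head-down in its stand. Black round head, 50 mm diameter, 70 tall, axis upright (z). Origin: centre of the head's lower face, the striking face. Level wooden handle 22 wide (y), 26 tall, middle at z 35, running to x -190; free to grip from above from x -40 to -115.
- mallet_butt (a point): Middle of the end of the mallet's handle, at x = -190, z = 35 mm of the mallet.
- stand: Dark wooden stand fixed on the bench, on the other side of the jig from the plate. Origin: on the bench under the head pocket's centre; handle side -x. Base x -170..40, y -40..40, 12 mm thick. Pocket 66 wide inside, rim 6 thick, top z 24. Fork at x -140: prongs 38 apart, tops z 55, saddle z 33. The mallet's origin belongs at 0, 0, 12 mm, x axes parallel.
- ink_jar: Bystander: closed jar, 56 mm diameter, 75 mm tall; origin under its centre. Leave alone.
- tape_roll: Bystander: cardboard ring, 90 mm diameter, 30 mm tall, lying flat; origin under its centre. Leave alone.
- carton: Bystander: carton 70 x 110 x 50 mm; origin under its centre. Leave alone.
- pin_bowl: Bystander: grey bowl, 90 mm diameter, 35 mm tall; origin under its centre. Leave alone.

How it is judged:
By the outcome, as a careful person would: the job done as asked, in the order asked, and still so for the second after the job is handed in, with the robot touching nothing.
It also fails if it takes over 54 s, if anything falls off the work surface, if the arm or the gripper's body presses on something with over 40 N, if the wrist force passes 120 N, or if a joint passes its speed limit or range.

### The arm

A 6-joint arm with a two-finger parallel gripper is mounted at the origin on the work surface. World frame = base frame: x ahead of the robot, y to its left, z up, the work surface at z = 0. Lengths are in mm, angles in rad, forces in N, time in s.
With the tool pointing down it reaches from about 275 to 750 mm from the base axis. Payload 10.2 kg.
Tool frame: the origin (TCP) lies at the very end of the fingers, on their centre line; the grasp point (between the pads) lies 19 mm behind it; x points along the fingers, y is the direction in which the jaws open and shut, and the axes are right-handed (so a half turn about x gives the same grasp; the last joint's range is limited). The gripper opens to 85 mm and grips with 20 to 120 N. Pads are 22 mm wide; open, the fingers measure 114 mm over their backs; the gripper's body (76 mm by 85 mm) begins 54 mm behind the grasp point. The pads swing forward as they close: fully open they stand 13 mm farther back than shut.
Start: joints at [-1.38, 0.313, 1.498, -0, 1.331, -0.223], TCP at [211.086, -480.701, 231.294] pointing down, gripper open.
Joint ranges: [-2.94, 2.94], [-0.97, 2.17], [0.19, 2.56], [-1.23, 4.37], [0.02, 3.11], [-2.88, 2.88]. Speed limits (rad/s): [2.39, 2.39, 3.01, 3.14, 3.14, 3.14].

### API

Orientations are given as a unit quaternion [w, x, y, z].
In Python, from rig import ctrl, viewer, finish_job gives the robot as it stands.
- The arm moves only by the tool carry_out, never from a script. Its argument "targets" is a list of rows, each an object of numbers: "x", "y", "z": the shift along the world's x, y, z in m; "ax", "ay", "az": the turn, a rotation vector about the world's x, y, z in rad; "hand": the opening, from -1 (shut) to 1 (fully open). A call has 1 to 5 rows; each row is the pose to reach, as a shift and turn from the pose commanded when the call began; what a row does not reach only later rows make up. A row lasts 1/8 s, in which the tool goes at most 62.5 mm and 10.7 degrees, less where a joint would pass 70% of its speed; a pose out of reach is approached as far as the arm can. A call with a gripper value outside its range is refused whole. The fingers move at their own pace and stop on an object; "grip_force" is the grip in N (left out, the last holds). Time passes only in rows, so rows that repeat a pose let the fingers close. It gives the time, the measured TCP pose, the force and the opening at its end, in the units of the state.
- ctrl.sense(): the state, without advancing time (a new reading comes with each control period).
- viewer.capture(name): name is "scene" or "top" or "wrist"; returns the picture (384x512x3 uint8, blue, green, red); there is no depth.
- viewer.camera_info(name): a dict with "fx", "fy", "cx", "cy" (pixels), "R" (3x3) and "t" (3): a world point X has camera coordinates R X + t. Camera axes: x right, y down, z forward; pixel columns grow to the right and rows downward; lengths in mm; the calibration is good to about 2 mm. A picture is of the moment at which its call begins: read the wrist's pose just before it. camera_info takes no time and is no camera call; for the wrist camera it gives the pose at the moment of the call.
- finish_job(): hands the job in, once; it reports no verdict.
The state is a dict: "time_s": time; "joints": joint angles; "dq": joint speeds; "tau": joint torques, N m; "eef_pos": TCP position; "ee_rot": TCP orientation; "force": force on the tool from outside, world axes, zero at the start; "wrist_torque": the same for the moment, N m; "grip_width": opening from 0.0 (shut) to 1.0 (fully open).
Only numpy, scipy, OpenCV 4.12 (cv2) and the standard library are available. Lean on these libraries where they do the work, as an engineer would, in place of code of your own. Each camera call takes 0.05 s, during which the arm holds its last target. There are 200 camera calls.

## Working session

There is one attempt and no reset: what is moved stays moved. The work goes in short steps, Python scripts to look and compute and a tool call to move; the robot and the scene stay as the last step left them, time stands still between calls to the robot, and variables do not carry over. Pictures are saved under pics/ and viewed, about 8 in all and at most 12, crops included, and the job is handed in when it is done.

Besides the shell and the picture viewer there is one more tool, called after ">>>" as name([rows], argument=value, ...), one row to a line, values as JSON. carry_out: Moves the arm, as the interface text tells. Its arguments: {"type":"object","properties":{"targets":{"type":"array"},"grip_force":{"type":"number"}},"required":["targets"]}

```bash
mkdir -p pics; ls
python3 - <<'E'
from rig import ctrl, viewer
import cv2
for n in ("top","scene"):
    cv2.imwrite(f"pics/{n}0.png",cv2.resize(viewer.capture(n),(800,600),interpolation=cv2.INTER_CUBIC))
    print(n,viewer.camera_info(n))
print(ctrl.sense())
E
```

```text
pics
top {'fx': 424.3572497425331, 'fy': 424.3572497425331, 'cx': 256.62504885287314, 'cy': 189.7522904168137, 'R': array([[-0.02699823, -0.99941262, -0.02110712],
       [-0.98923032,  0.02974984, -0.143312  ],
       [ 0.14385575,  0.01701064, -0.98945246]]), 't': array([  11.8331909 ,  545.31833806, 1075.28073735])}
scene {'fx': 356.57364371369505, 'fy': 356.57364371369505, 'cx': 262.7339260532584, 'cy': 189.77318198344452, 'R': array([[-0.09699819,  0.9952374 , -0.00968892],
       [ 0.84732229,  0.07746712, -0.52539868],
       [-0.52214584, -0.05917236, -0.850801  ]]), 't': array([  75.92295309, -427.6174233 , 1455.30971538])}
{'time_s': 0.1, 'joints': array([-1.38038437e+00,  3.13381088e-01,  1.49837603e+00, -5.62107859e-06,
        1.33097338e+00, -2.23394963e-01]), 'dq': array([ 0.00017164,  0.00012588, -0.00044483,  0.001802  ,  0.00095652,
       -0.00061378]), 'tau': array([ 2.56222556e-03, -4.12897074e+01, -2.60143000e+01, -1.99045535e-04,
        3.02744826e-03,  2.63750110e-06]), 'eef_pos': array([ 211.04678673, -480.46154698,  230.79331029]), 'ee_rot': array([ 0.1448594 ,  0.69202991,  0.14566393, -0.6920205 ]), 'force': array([-0.23382221, -0.26974961, -0.28226084]), 'wrist_torque': array([-0.0363421 , -0.00181607,  0.03708826]), 'grip_width': 0.9955412390019611}
```

View pics/top0.png

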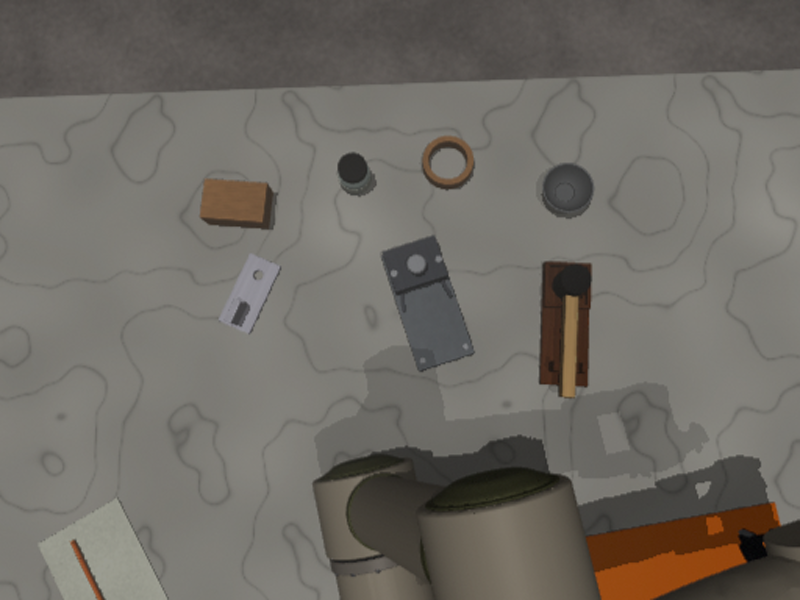

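View pics/scene0.png

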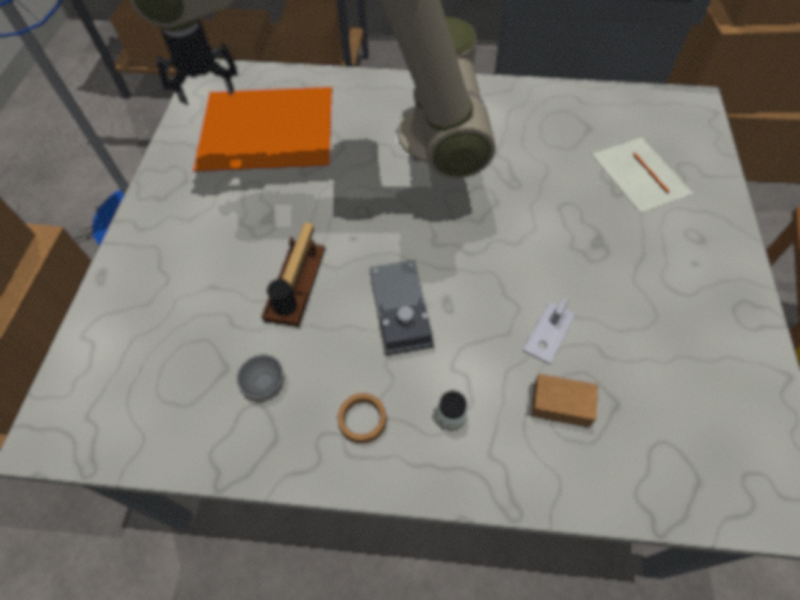

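The top view shows the plate at about (250,293), the jig at (428,303) and the stand at (566,325). The bystanders are all ahead of them, and the scene view agrees. Next I'll enlarge a crop.

```bash
python3 - <<'E'
from rig import viewer
import cv2
im=viewer.capture("top")
cv2.imwrite("pics/crop1.png",cv2.resize(im[144:264,132:388],None,fx=3.125,fy=3.125,interpolation=cv2.INTER_CUBIC))
E
cat > h.py <<'E'
import numpy as np
from scipy.spatial.transform import Rotation as Rn
from scipy.optimize import least_squares
def px2w(c,u,v,z):
    """pixel -> world point on plane z"""
    C=-c["R"].T@c["t"]; d=c["R"].T@np.array([(u-c["cx"])/c["fx"],(v-c["cy"])/c["fy"],1])
    return C+d*(z-C[2])/d[2]
def proj(c,X):
    p=np.atleast_2d(X)@c["R"].T+c["t"]; return np.c_[c["fx"]*p[:,0]/p[:,2]+c["cx"],c["fy"]*p[:,1]/p[:,2]+c["cy"]]
def fit(c,L,uv,x0):
    """planar pose x,y,yaw (rad) of local points L (mm) from pixels"""
    L=np.array(L,float);uv=np.array(uv,float)
    W=lambda p:L@Rn.from_euler('z',p[2]).as_matrix().T+[p[0],p[1],0]
    s=least_squares(lambda p:(proj(c,W(p))-uv).ravel(),x0,x_scale=[10,10,.1],loss='soft_l1')
    r=proj(c,W(s.x))-uv
    return s.x,np.round(r,1).tolist()
def tool(yaw):
    """tool pointing down, jaw axis y at given world yaw: matrix"""
    y=np.array([np.cos(yaw),np.sin(yaw),0]);x=np.array([0,0,-1.]);return np.c_[x,y,np.cross(x,y)]
def R(s): return Rn.from_quat(np.roll(s["ee_rot"],-1)).as_matrix()
def turn(s,yaw):
    """rotvec from present pose to tool(yaw), nearest of yaw, yaw+pi"""
    v=[Rn.from_matrix(tool(yaw+k*np.pi)@R(s).T).as_rotvec() for k in(0,1)]
    return min(v,key=np.linalg.norm)
E
```

```text
(no output)
```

View pics/crop1.png

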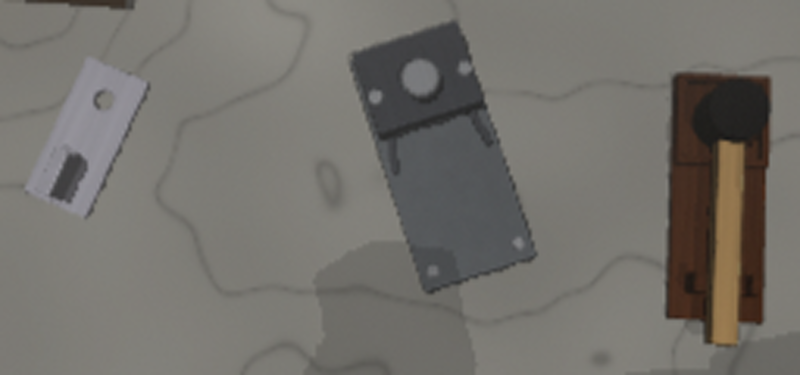

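Crop coordinates:
- **Plate corners:** (93,57), (150,84), (26,190), (87,217), with the hole at (104,99).
- **Jig bed rear corners:** (427,292) and (536,256). Bridge top corners are (351,54) and (459,21), and the pin head is at (421,78).
- **Stand corners:** (676,74), (770,78), (667,318), (762,323).
- **Mallet:** head top at (739,109), handle butt at (722,344).

Run:
```python
from rig import ctrl,viewer
from h import *
c=viewer.camera_info("top")
U=lambda a:np.array(a)/3.125+[132,144]-0.34
print("plate",fit(c,[[65,30,6],[65,-30,6],[-65,30,6],[-65,-30,6],[35,0,6]],U([[93,57],[150,84],[26,190],[87,217],[104,99]]),[400,200,0]))
print("jig",fit(c,[[-120,50,20],[-120,-50,20],[75,46,56],[75,-46,56],[45,0,84]],U([[427,292],[536,256],[351,54],[459,21],[421,78]]),[400,0,0]))
print("stand",fit(c,[[40,40,12],[40,-40,12],[-170,40,12],[-170,-40,12]],U([[676,74],[770,78],[667,318],[762,323]]),[400,-200,0]))
print("mallet",fit(c,[[0,0,82],[-190,0,60]],U([[739,109],[722,344]]),[400,-200,0]))
```

```text
plate (array([ 5.65074784e+02,  2.59562857e+02, -4.48577055e-01]), [[-0.8, -0.4], [0.6, -0.4], [-0.4, 0.0], [-0.1, 0.4], [0.7, 0.3]])
jig (array([ 5.52227912e+02, -4.19030777e+01,  2.91929847e-01]), [[-0.8, -0.5], [0.3, -0.9], [1.3, 3.4], [0.2, 3.0], [-0.7, -1.1]])
stand (array([ 5.60460957e+02, -2.87762764e+02, -9.43094050e-02]), [[0.0, -0.3], [-0.2, 0.2], [-0.0, -0.2], [0.2, 0.3]])
mallet (array([ 5.60252998e+02, -2.86403353e+02, -1.09093460e-01]), [[0.0, -0.4], [-0.0, 0.3]])
```

Run:
```python
from rig import ctrl,viewer
from h import *
c=viewer.camera_info("top")
U=lambda a:np.array(a)/3.125+[132,144]-0.34
print("jig",fit(c,[[-120,50,20],[-120,-50,20],[15,46,56],[15,-46,56],[45,0,84]],U([[427,292],[536,256],[379,131],[484,98],[421,78]]),[400,0,0]))
s=ctrl.sense(); print(R(s).round(3)); w=viewer.camera_info("wrist")
C=-w["R"].T@w["t"]; print("cam in tool",R(s).T@(C-s["eef_pos"]),"axes",(R(s).T@w["R"].T).round(2), w["fx"])
for n,y in(("plate",-.4486+np.pi/2),("jig",.292+np.pi/2),("mal",-.1+np.pi/2)):print(n,turn(s,y).round(3))
```

```text
jig (array([ 5.51015308e+02, -4.31594313e+01,  2.84941229e-01]), [[-0.7, -0.1], [0.5, -0.3], [0.0, 0.7], [0.2, 0.4], [-0.1, -0.7]])
[[-0.     0.402 -0.916]
 [ 0.001 -0.916 -0.402]
 [-1.    -0.001 -0.   ]]
cam in tool [-142.07583358   -1.12203107  -76.44200766] axes [[ 0.   -0.3   0.95]
 [ 1.    0.   -0.  ]
 [-0.    0.95  0.3 ]] 284.98558095403945
plate [-0.001  0.    -0.862]
jig [-0.001 -0.    -0.122]
mal [-0.001  0.    -0.514]
```

>>> carry_out([
  {"x":0.035,"y":0.045,"az":-0.02},
  {"x":0.07,"y":0.09,"az":-0.05},
  {"x":0.105,"y":0.135,"az":-0.07},
  {"x":0.14,"y":0.18,"az":-0.1},
  {"x":0.175,"y":0.225,"az":-0.12},
])

```text
invalid input at $.targets[0]: expected keys x, y, z, ax, ay, az, hand
```

>>> carry_out([
  {"x":0.035,"y":0.045},
  {"x":0.07,"y":0.09},
  {"x":0.105,"y":0.135},
  {"x":0.14,"y":0.18},
  {"x":0.16,"y":0.215},
])

```text
invalid input at $.targets[0]: expected keys x, y, z, ax, ay, az, hand
```

Run:
```python
from rig import ctrl,viewer
from h import *
import cv2,pickle
w=viewer.camera_info("wrist"); im=viewer.capture("wrist"); s=ctrl.sense()
pickle.dump(w,open("w1.pkl","wb"))
cv2.imwrite("pics/w1.png",cv2.resize(im,(800,600),interpolation=cv2.INTER_CUBIC))
print(s["time_s"],s["eef_pos"],turn(s,.285+np.pi/2),np.abs(s["dq"]).max())
```

```text
0.2 [ 211.03689344 -480.55514669  230.94090761] [-8.27144866e-04 -9.86425359e-05 -1.28741890e-01] 0.0019753332824390857
```

View pics/w1.png

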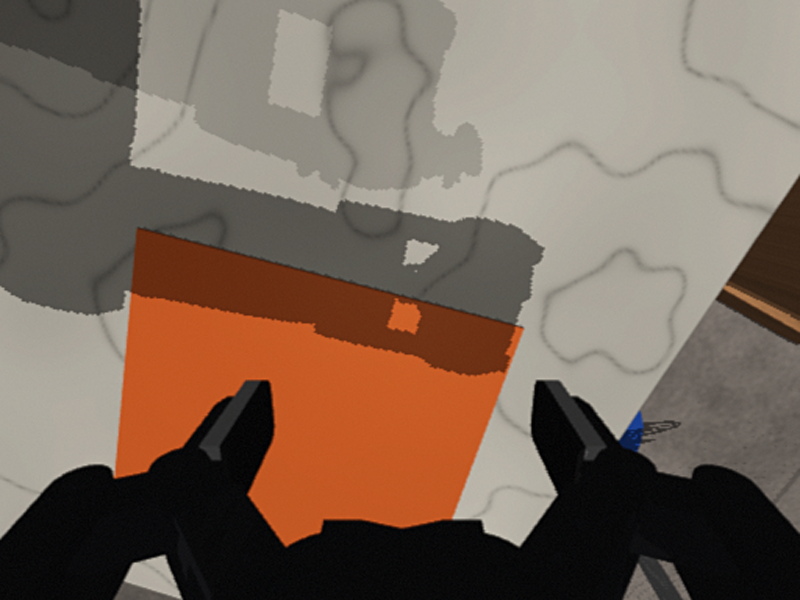

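The moves were refused because every key must be given, so that picture only shows the start pose: the orange box under the gripper, fingertips near (255,385) and (545,385). Now I'll move for real.

>>> carry_out([
  {"x":0.033,"y":0.047,"z":0,"ax":0,"ay":0,"az":-0.02,"hand":1},
  {"x":0.066,"y":0.094,"z":0,"ax":0,"ay":0,"az":-0.05,"hand":1},
  {"x":0.099,"y":0.141,"z":0,"ax":0,"ay":0,"az":-0.07,"hand":1},
  {"x":0.132,"y":0.188,"z":0,"ax":0,"ay":0,"az":-0.1,"hand":1},
  {"x":0.165,"y":0.235,"z":0,"ax":0,"ay":0,"az":-0.12,"hand":1},
])

```text
time_s: 0.82
eef_pos: [376.8, -244.1, 231.3]
ee_rot: [0.103, 0.7, 0.103, -0.699]
force: [0.5, -0.7, 0.4]
grip_width: 0.999
```

>>> carry_out([
  {"x":0.033,"y":0.047,"z":0,"ax":0,"ay":0,"az":0,"hand":1},
  {"x":0.066,"y":0.094,"z":0,"ax":0,"ay":0,"az":0,"hand":1},
  {"x":0.099,"y":0.141,"z":0,"ax":0,"ay":0,"az":0,"hand":1},
  {"x":0.12,"y":0.185,"z":0,"ax":0,"ay":0,"az":0,"hand":1},
  {"x":0.12,"y":0.185,"z":0,"ax":0,"ay":0,"az":0,"hand":1},
])

```text
time_s: 1.45
eef_pos: [496.7, -58.2, 231.0]
ee_rot: [-0.105, -0.699, -0.105, 0.699]
force: [0.3, -1.2, -0.3]
grip_width: 1.002
```

Run:
```python
from rig import ctrl,viewer
from h import *
import cv2,pickle
w=viewer.camera_info("wrist"); im=viewer.capture("wrist"); s=ctrl.sense()
pickle.dump(w,open("w1.pkl","wb"))
cv2.imwrite("pics/w2.png",cv2.resize(im,(800,600),interpolation=cv2.INTER_CUBIC))
print(s["time_s"],s["eef_pos"],turn(s,.285+np.pi/2),np.abs(s["dq"]).max())
```

```text
1.5 [496.19822486 -59.75288302 231.00969675] [-4.82491408e-06 -6.13017296e-04 -1.13884926e-02] 0.05040007453183504
```

View pics/w2.png

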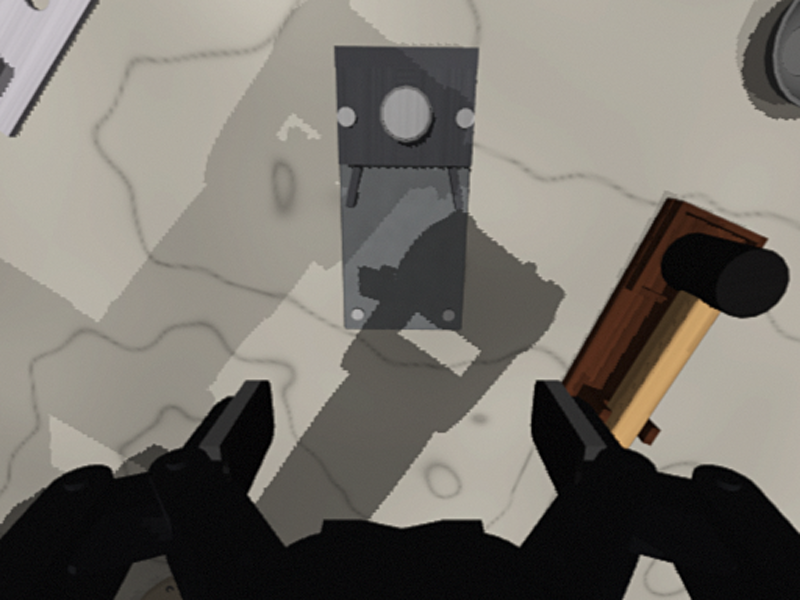

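The jig is seen from close: bed rear corners (345,328) and (463,328), bridge front top corners (339,164) and (471,166), far top corners (335,46) and (479,48), pin (406,113). The mallet's head top is at about (752,282).

Run:
```python
from h import *
import pickle
w=pickle.load(open("w1.pkl","rb"))
U=lambda a:(np.array(a)+.5)/1.5625-.5
L=[[-120,50,20],[-120,-50,20],[15,46,56],[15,-46,56],[45,0,84]];P=[[345,328],[463,328],[339,164],[471,166],[406,113]]
print(fit(w,L,U(P),[551,-43,.285]))
for x in(75,90):print(x,fit(w,L+[[x,46,56],[x,-46,56]],U(P+[[335,46],[479,48]]),[551,-43,.285]))
u=U([752,282]);print("mallet head",px2w(w,*u,82)); 
p=np.array([551,-43]);
```

```text
(array([ 5.52294656e+02, -4.20736325e+01,  2.92884687e-01]), [[-0.0, 1.0], [-0.2, 1.4], [-0.8, -0.1], [1.2, -0.9], [0.0, -0.2]])
75 (array([ 5.53454394e+02, -4.19491627e+01,  2.91623228e-01]), [[0.0, 0.1], [-0.1, 0.6], [-0.6, -1.3], [1.5, -1.9], [0.3, -1.6], [-0.2, 11.4], [-0.3, 10.8]])
90 (array([ 5.51592344e+02, -4.24215652e+01,  2.91094807e-01]), [[-0.1, 1.4], [-0.3, 2.0], [-0.6, 0.6], [1.3, -0.0], [0.2, 0.6], [-0.8, -3.4], [0.4, -3.9]])
mallet head [ 563.07393973 -284.22045858   82.        ]
```

>>> carry_out([
  {"x":0.005,"y":0.06,"z":0,"ax":0,"ay":0,"az":-0.15,"hand":1},
  {"x":0.01,"y":0.12,"z":0,"ax":0,"ay":0,"az":-0.3,"hand":1},
  {"x":0.015,"y":0.18,"z":0,"ax":0,"ay":0,"az":-0.45,"hand":1},
  {"x":0.025,"y":0.24,"z":0,"ax":0,"ay":0,"az":-0.6,"hand":1},
  {"x":0.03,"y":0.3,"z":0,"ax":0,"ay":0,"az":-0.745,"hand":1},
])

```text
time_s: 2.12
eef_pos: [526.6, 239.7, 231.3]
ee_rot: [-0.16, 0.689, -0.161, -0.689]
force: [1.1, -0.2, -0.0]
grip_width: 0.999
```

>>> carry_out([
  {"x":0.003,"y":0.036,"z":-0.04,"ax":0,"ay":0,"az":0,"hand":1},
  {"x":0.003,"y":0.036,"z":-0.08,"ax":0,"ay":0,"az":0,"hand":1},
  {"x":0.003,"y":0.036,"z":-0.08,"ax":0,"ay":0,"az":0,"hand":1},
])

```text
time_s: 2.5
eef_pos: [528.1, 273.9, 148.8]
ee_rot: [0.157, -0.687, 0.16, 0.691]
force: [0.4, -0.6, 0.2]
grip_width: 1.001
```

Run:
```python
from rig import ctrl,viewer
from h import *
import cv2,pickle
w=viewer.camera_info("wrist"); im=viewer.capture("wrist"); s=ctrl.sense()
pickle.dump(w,open("w2.pkl","wb"))
cv2.imwrite("pics/w3.png",cv2.resize(im,(800,600),interpolation=cv2.INTER_CUBIC))
print(s["time_s"],s["eef_pos"],turn(s,-.4486+np.pi/2),np.abs(s["dq"]).max(),s["joints"])
```

```text
2.55 [529.33250986 274.07372983 151.35553603] [ 0.00060407 -0.00137646  0.00401883] 0.04621902439793484 [ 2.81481130e-01  5.36798121e-01  1.38087929e+00 -2.07179975e-04
  1.22540573e+00  2.30496658e+00]
```

View pics/w3.png

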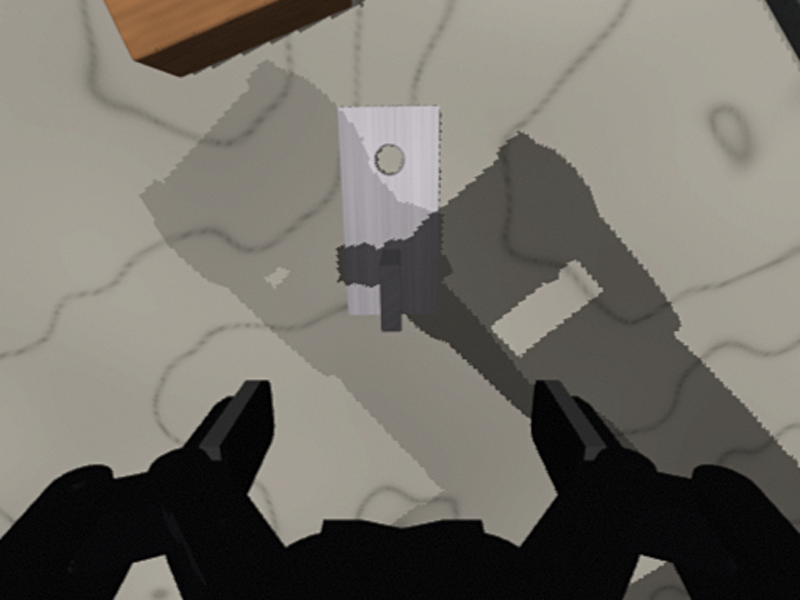

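The plate is in front, with the front corners at (338,107) and (441,106), the rear corners at (349,315) and (437,313), and the hole at (389,160). The trailing edge of the fin's top runs (381,331) to (402,331).

Run:
```python
from rig import ctrl
from h import *
import pickle
w=pickle.load(open("w2.pkl","rb"));s=ctrl.sense()
U=lambda a:(np.array(a)+.5)/1.5625-.5
p,r=fit(w,[[65,30,6],[65,-30,6],[-65,30,6],[35,0,6],[-60,6,51],[-60,-6,51]],U([[338,107],[441,106],[349,315],[389,160],[381,331],[402,331]]),[565,260,-.45])
print(p,r)
g=p[:2]-40*np.array([np.cos(p[2]),np.sin(p[2])])
print("fin",g,"shift",g-s["eef_pos"][:2],"turn",turn(s,p[2]+np.pi/2),s["eef_pos"])
```

```text
[ 5.66879412e+02  2.62388220e+02 -4.40642863e-01] [[0.1, -0.2], [-0.6, -0.3], [-0.2, -0.3], [0.7, -0.3], [0.1, 0.8], [-0.0, 0.6]]
fin [530.70030589 279.44906061] shift [1.36779603 5.37533077] turn [ 0.00060954 -0.00137406  0.01197597] [529.33250986 274.07372983 151.35553603]
```

>>> carry_out([
  {"x":0.0015,"y":0.0045,"z":-0.05,"ax":0,"ay":0,"az":0.012,"hand":1},
  {"x":0.0015,"y":0.0045,"z":-0.1,"ax":0,"ay":0,"az":0.012,"hand":1},
  {"x":0.0015,"y":0.0045,"z":-0.134,"ax":0,"ay":0,"az":0.012,"hand":1},
  {"x":0.0015,"y":0.0045,"z":-0.134,"ax":0,"ay":0,"az":0.012,"hand":0},
  {"x":0.0015,"y":0.0045,"z":-0.134,"ax":0,"ay":0,"az":0.012,"hand":-1},
], grip_force=60)

```text
time_s: 3.18
eef_pos: [532.4, 279.8, 20.2]
ee_rot: [-0.155, 0.691, -0.154, -0.689]
force: [0.4, -0.2, 0.1]
grip_width: 0.606
```

>>> carry_out([
  {"x":0,"y":0,"z":0,"ax":0,"ay":0,"az":0,"hand":-1},
  {"x":0,"y":0,"z":0,"ax":0,"ay":0,"az":0,"hand":-1},
  {"x":0,"y":0,"z":0,"ax":0,"ay":0,"az":0,"hand":-1},
])

```text
time_s: 3.55
eef_pos: [531.3, 280.0, 18.6]
ee_rot: [-0.154, 0.691, -0.154, -0.689]
force: [-0.0, -0.8, 6.3]
grip_width: 0.13
```

>>> carry_out([
  {"x":0,"y":0,"z":0.05,"ax":0,"ay":0,"az":0,"hand":-1},
  {"x":0,"y":0,"z":0.095,"ax":0,"ay":0,"az":0,"hand":-1},
  {"x":-0.017,"y":-0.055,"z":0.1,"ax":0,"ay":0,"az":0.12,"hand":-1},
  {"x":-0.034,"y":-0.11,"z":0.1,"ax":0,"ay":0,"az":0.26,"hand":-1},
  {"x":-0.051,"y":-0.165,"z":0.1,"ax":0,"ay":0,"az":0.4,"hand":-1},
])

```text
time_s: 4.18
eef_pos: [478.7, 113.4, 117.5]
ee_rot: [-0.012, 0.707, -0.012, -0.707]
force: [0.9, -0.9, -3.1]
grip_width: 0.128
```

>>> carry_out([
  {"x":-0.016,"y":-0.055,"z":0,"ax":0,"ay":0,"az":0.12,"hand":-1},
  {"x":-0.032,"y":-0.11,"z":0,"ax":0,"ay":0,"az":0.23,"hand":-1},
  {"x":-0.048,"y":-0.165,"z":0,"ax":0,"ay":0,"az":0.332,"hand":-1},
  {"x":-0.057,"y":-0.196,"z":-0.03,"ax":0,"ay":0,"az":0.332,"hand":-1},
  {"x":-0.057,"y":-0.196,"z":-0.07,"ax":0,"ay":0,"az":0.332,"hand":-1},
])

```text
time_s: 4.8
eef_pos: [422.8, -83.4, 47.4]
ee_rot: [0.103, 0.701, 0.101, -0.699]
force: [0.9, 0.5, -2.6]
grip_width: 0.132
```

Run:
```python
from rig import ctrl,viewer
from h import *
import cv2,pickle
w=viewer.camera_info("wrist"); im=viewer.capture("wrist"); s=ctrl.sense()
pickle.dump(w,open("w3.pkl","wb"))
cv2.imwrite("pics/w4.png",cv2.resize(im[:300],(800,469),interpolation=cv2.INTER_CUBIC))
print(s["time_s"],s["eef_pos"],turn(s,.291+np.pi/2),s["force"],s["grip_width"],s["joints"][5])
```

```text
4.85 [420.03765441 -81.1979908   42.83103208] [-0.00265208 -0.00542672  0.00067487] [-6.18032588  2.00298002 -7.22447474] 0.13273118755761035 0.814314699469633
```

View pics/w4.png

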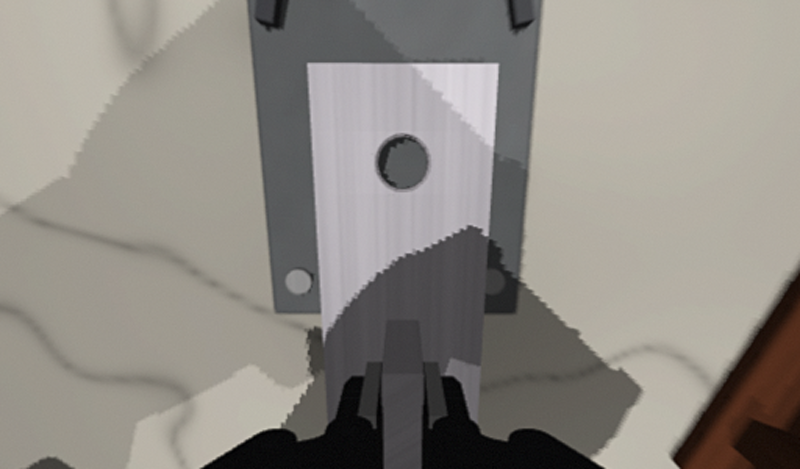

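The plate is held over the bed, its front edge from (307,63) to (498,63) and the hole at (403,162). Bed rear corners are at (275,313) and (517,313), and the lead-in feet at about (270,22) and (522,22). The plate looks about 3 mm to the right of centre.

Run:
```python
from rig import ctrl
from h import *
import pickle
w=pickle.load(open("w3.pkl","rb"));s=ctrl.sense()
U=lambda a:(np.array(a)+.5)/1.5625-.5
# bed line points at top z20: edges give y; use corners + edge points at row 0
j,r=fit(w,[[-120,50,20],[-120,-50,20]],U([[275,313],[517,313]]),[552,-42,.29]);print("jig",j,r)
e=[px2w(w,*U(q),20) for q in([275,313],[248,0],[517,313],[542,0])]
print("edge yaws",[np.arctan2(*(e[i+1]-e[i])[1::-1]) for i in(0,2)],"w",np.linalg.norm(e[0]-e[2]))
for z in(29.5,31.5):
  p,r=fit(w,[[65,30,z],[65,-30,z],[35,0,z]],U([[307,63],[498,63],[403,162]]),[460,-70,.29])
  d=p[:2]-j[:2];a=.291;print("plate",p,r,"in jig",d@[np.cos(a),np.sin(a)],d@[-np.sin(a),np.cos(a)])
print(s["eef_pos"],s["force"])
```

```text
jig [ 5.53260157e+02 -4.09777009e+01  2.89345777e-01] [[-2.0, 0.1], [2.0, 0.1]]
edge yaws [np.float64(0.2861345205972563), np.float64(0.2917080344037381)] w 97.50171107563797
plate [ 4.61683690e+02 -7.10453141e+01  2.90788571e-01] [[1.9, 0.3], [-1.5, 0.2], [-0.1, -0.8]] in jig -96.35306687569269 -2.529259989225778
plate [ 4.61393219e+02 -7.11037474e+01  2.91088025e-01] [[1.1, 0.1], [-0.8, 0.0], [-0.1, -0.3]] in jig -96.6480907600453 -2.5018974790163737
[420.03765441 -81.1979908   42.83103208] [-6.18032588  2.00298002 -7.22447474]
```

>>> carry_out([
  {"x":-0.0007,"y":0.0024,"z":-0.005,"ax":0,"ay":0,"az":0,"hand":-1},
  {"x":-0.0007,"y":0.0024,"z":-0.0095,"ax":0,"ay":0,"az":0,"hand":-1},
  {"x":-0.0007,"y":0.0024,"z":-0.0095,"ax":0,"ay":0,"az":0,"hand":-1},
])

```text
time_s: 5.22
eef_pos: [422.6, -78.7, 38.8]
ee_rot: [0.104, 0.7, 0.103, -0.699]
force: [-0.2, 0.1, -1.9]
grip_width: 0.13
```

>>> carry_out([
  {"x":0.014,"y":0.0042,"z":0,"ax":0,"ay":0,"az":0,"hand":-1},
  {"x":0.029,"y":0.0087,"z":0,"ax":0,"ay":0,"az":0,"hand":-1},
  {"x":0.0335,"y":0.01,"z":0,"ax":0,"ay":0,"az":0,"hand":-1},
  {"x":0.0335,"y":0.01,"z":0,"ax":0,"ay":0,"az":0,"hand":-1},
])

```text
time_s: 5.72
eef_pos: [456.7, -68.7, 38.6]
ee_rot: [0.104, 0.7, 0.103, -0.699]
force: [2.5, 1.5, 4.8]
grip_width: 0.133
```

Run:
```python
from rig import ctrl,viewer
from h import *
import cv2,pickle
w=viewer.camera_info("wrist"); im=viewer.capture("wrist"); s=ctrl.sense()
pickle.dump(w,open("w4.pkl","wb"))
cv2.imwrite("pics/w5.png",cv2.resize(im[:300],(800,469),interpolation=cv2.INTER_CUBIC))
print(s["time_s"],s["eef_pos"],s["force"],s["wrist_torque"])
```

```text
5.775 [456.59949981 -68.75332724  38.62936281] [2.97821872 2.074958   6.36193585] [ 0.45567739 -0.34682888 -0.05556433]
```

View pics/w5.png

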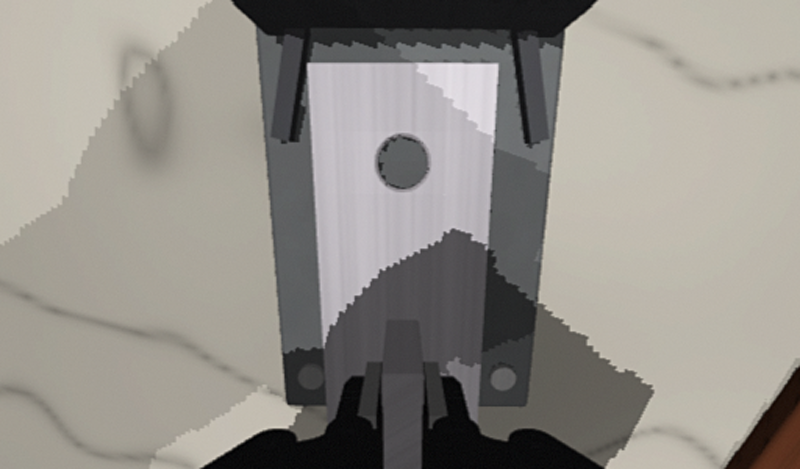

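The front edge is again at columns 307 to 498 (centre 402.5), while the mouth and bed centre is at about 410. So the plate is about 2.4 mm to the left; the earlier view was taken before the arm had settled. I'll correct that and slide on.

>>> carry_out([
  {"x":0.0007,"y":-0.0022,"z":0,"ax":0,"ay":0,"az":0,"hand":-1},
  {"x":0.0007,"y":-0.0022,"z":0,"ax":0,"ay":0,"az":0,"hand":-1},
  {"x":0.013,"y":0.0015,"z":0,"ax":0,"ay":0,"az":0,"hand":-1},
  {"x":0.0255,"y":0.0052,"z":0,"ax":0,"ay":0,"az":0,"hand":-1},
  {"x":0.0255,"y":0.0052,"z":0,"ax":0,"ay":0,"az":0,"hand":-1},
])

```text
time_s: 6.4
eef_pos: [482.4, -63.6, 38.6]
ee_rot: [0.104, 0.701, 0.103, -0.698]
force: [3.7, 0.9, 5.0]
grip_width: 0.134
```

>>> carry_out([
  {"x":0.012,"y":0.0036,"z":0,"ax":0,"ay":0,"az":0,"hand":-1},
  {"x":0.024,"y":0.0072,"z":0,"ax":0,"ay":0,"az":0,"hand":-1},
  {"x":0.032,"y":0.0096,"z":0,"ax":0,"ay":0,"az":0,"hand":-1},
  {"x":0.036,"y":0.0108,"z":0,"ax":0,"ay":0,"az":0,"hand":-1},
  {"x":0.036,"y":0.0108,"z":0,"ax":0,"ay":0,"az":0,"hand":-1},
])

```text
time_s: 7.02
eef_pos: [517.2, -52.9, 38.6]
ee_rot: [0.104, 0.7, 0.103, -0.699]
force: [-1.2, -0.9, 8.8]
grip_width: 0.132
```

>>> carry_out([
  {"x":0.003,"y":0.0009,"z":0,"ax":0,"ay":0,"az":0,"hand":-1},
  {"x":0.005,"y":0.0015,"z":0,"ax":0,"ay":0,"az":0,"hand":-1},
  {"x":0.006,"y":0.0018,"z":0,"ax":0,"ay":0,"az":0,"hand":-1},
  {"x":0.007,"y":0.0021,"z":0,"ax":0,"ay":0,"az":0,"hand":-1},
])

```text
time_s: 7.52
eef_pos: [523.1, -51.1, 38.6]
ee_rot: [-0.104, -0.699, -0.103, 0.7]
force: [-12.0, -5.0, 15.2]
grip_width: 0.134
```

>>> carry_out([
  {"x":0.001,"y":0.0003,"z":0,"ax":0,"ay":0,"az":0,"hand":-1},
  {"x":0.002,"y":0.0006,"z":0,"ax":0,"ay":0,"az":0,"hand":-1},
  {"x":0.002,"y":0.0006,"z":0,"ax":0,"ay":0,"az":0,"hand":-1},
])

```text
time_s: 7.9
eef_pos: [523.1, -51.0, 38.6]
ee_rot: [-0.104, -0.697, -0.103, 0.702]
force: [-23.2, -8.4, 21.8]
grip_width: 0.129
```

>>> carry_out([
  {"x":-0.0015,"y":-0.0004,"z":0,"ax":0,"ay":0,"az":0,"hand":-1},
  {"x":-0.0015,"y":-0.0004,"z":0,"ax":0,"ay":0,"az":0,"hand":0},
  {"x":-0.0015,"y":-0.0004,"z":0,"ax":0,"ay":0,"az":0,"hand":0},
  {"x":-0.0015,"y":-0.0004,"z":0,"ax":0,"ay":0,"az":0,"hand":0},
  {"x":-0.0015,"y":-0.0004,"z":0.02,"ax":0,"ay":0,"az":0,"hand":0},
])

```text
time_s: 8.52
eef_pos: [523.6, -50.2, 56.9]
ee_rot: [-0.103, -0.699, -0.104, 0.7]
force: [-0.6, 0.3, -0.5]
grip_width: 0.503
```

>>> carry_out([
  {"x":0,"y":0,"z":0.05,"ax":0,"ay":0,"az":0,"hand":0},
  {"x":0,"y":0,"z":0.1,"ax":0,"ay":0,"az":0,"hand":0},
  {"x":0,"y":0,"z":0.14,"ax":0,"ay":0,"az":0,"hand":0},
  {"x":0,"y":0,"z":0.16,"ax":0,"ay":0,"az":0,"hand":0.5},
  {"x":0,"y":0,"z":0.16,"ax":0,"ay":0,"az":0,"hand":0.5},
])

```text
time_s: 9.15
eef_pos: [524.9, -50.6, 218.7]
ee_rot: [0.104, 0.7, 0.103, -0.699]
force: [-0.3, -0.7, -0.6]
grip_width: 0.749
```

Run:
```python
from rig import ctrl,viewer
from h import *
import cv2,pickle
w=viewer.camera_info("wrist"); im=viewer.capture("wrist"); s=ctrl.sense()
pickle.dump(w,open("w5.pkl","wb"))
cv2.imwrite("pics/w6.png",cv2.resize(im,(800,600),interpolation=cv2.INTER_CUBIC))
print(s["time_s"],s["eef_pos"],s["force"],turn(s,-.1+np.pi/2),s["joints"][5])
```

```text
9.2 [524.33469357 -50.46432592 217.36448085] [-0.89083607  0.20488651 -0.1626273 ] [-6.65488181e-06 -1.17759331e-05 -3.92866052e-01] 0.9593623844704677
```

View pics/w6.png

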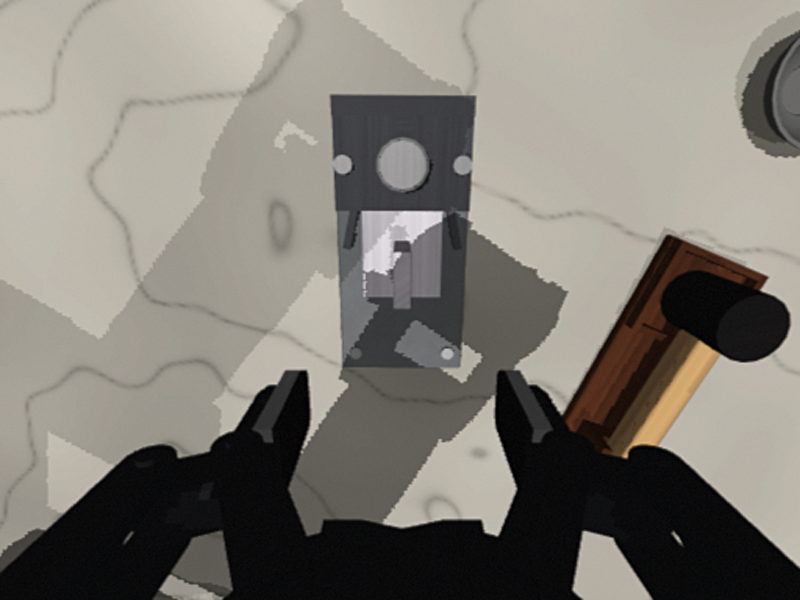

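The plate is under the bridge, its trailing edge from (363,297) to (441,297). Bed rear corners are (341,367) and (461,367), and the pin is at (404,165). I'll check it against home and plan the mallet grasp.

Run:
```python
from rig import ctrl
from h import *
import pickle
w=pickle.load(open("w5.pkl","rb"))
U=lambda a:(np.array(a)+.5)/1.5625-.5
j,r=fit(w,[[-120,50,20],[-120,-50,20],[15,46,56],[15,-46,56],[45,0,84]],U([[341,367],[461,367],[336,211],[468,211],[404,165]]),[552,-42,.29]);print("jig",j,r)
a=j[2];T=lambda q,z:(px2w(w,*U(q),z)[:2]-j[:2])@np.c_[[np.cos(a),np.sin(a)],[-np.sin(a),np.cos(a)]]
print("trail",T([363,297],26),T([441,297],26),"pin",T([404,165],84),px2w(w,*U([404,165]),84),"bedcorner",T([341,367],20))
print("head",px2w(w,*U([752,327]),82))
```

```text
jig [ 5.52010586e+02 -4.18649511e+01  2.84916980e-01] [[0.6, 0.5], [-0.3, 1.1], [-0.9, -0.7], [1.8, 0.1], [-0.4, -0.3]]
trail [-55.53654024  30.61032532] [-55.03752634 -30.76224558] pin [44.72448403 -0.36081813] [595.03342014 -29.64016417  84.        ] bedcorner [-119.21241696   50.75982386]
head [ 563.02929237 -283.07115951   82.        ]
```

>>> carry_out([
  {"x":-0.008,"y":-0.055,"z":0,"ax":0,"ay":0,"az":-0.1,"hand":0.5},
  {"x":-0.016,"y":-0.11,"z":0,"ax":0,"ay":0,"az":-0.2,"hand":0.5},
  {"x":-0.024,"y":-0.165,"z":0,"ax":0,"ay":0,"az":-0.3,"hand":0.5},
  {"x":-0.032,"y":-0.22,"z":-0.02,"ax":0,"ay":0,"az":-0.39,"hand":0.5},
  {"x":-0.032,"y":-0.228,"z":-0.06,"ax":0,"ay":0,"az":-0.39,"hand":0.5},
])

```text
time_s: 9.82
eef_pos: [491.6, -281.7, 156.2]
ee_rot: [-0.036, 0.706, -0.036, -0.706]
force: [0.4, 0.6, -1.3]
grip_width: 0.75
```

>>> carry_out([
  {"x":0,"y":0,"z":0,"ax":0,"ay":0,"az":0,"hand":0.5},
  {"x":0,"y":0,"z":0,"ax":0,"ay":0,"az":0,"hand":0.5},
])

```text
time_s: 10.07
eef_pos: [492.8, -278.0, 158.6]
ee_rot: [-0.034, 0.706, -0.034, -0.706]
force: [0.0, -0.2, 0.0]
grip_width: 0.75
```

Run:
```python
from rig import ctrl,viewer
from h import *
import cv2,pickle
w=viewer.camera_info("wrist"); im=viewer.capture("wrist"); s=ctrl.sense()
pickle.dump(w,open("w6.pkl","wb"))
cv2.imwrite("pics/w7.png",cv2.resize(im,(800,600),interpolation=cv2.INTER_CUBIC))
print(s["time_s"],s["eef_pos"],s["force"],turn(s,-.1+np.pi/2),s["joints"][5])
```

```text
10.125 [ 493.05368447 -278.02480988  159.08717615] [ 0.77262123 -0.38476329  0.81444674] [ 0.0011034   0.00139041 -0.00405093] 0.9462912301159431
```

View pics/w7.png

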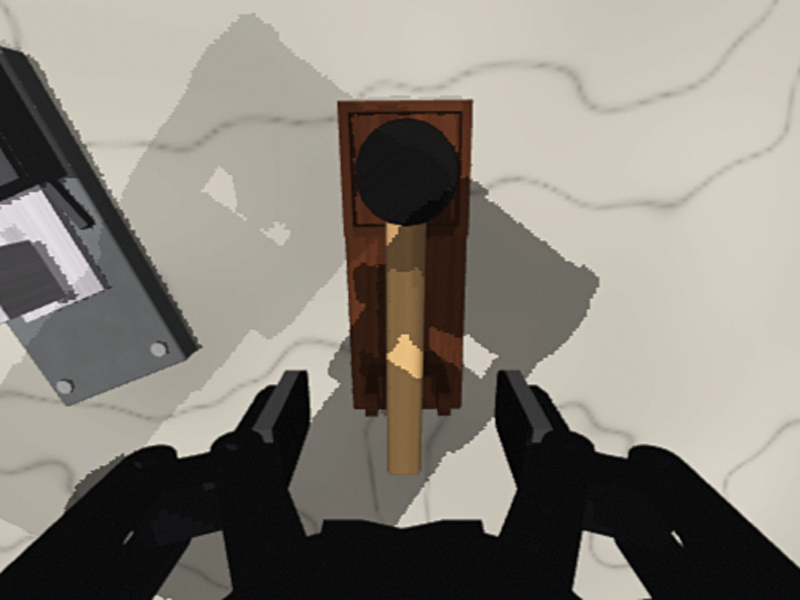

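The mallet is seen from above: head top centre (408,171), butt end of the handle's top at (389,473) and (420,473). Stand rear corners are (354,408) and (462,408).

Run:
```python
from rig import ctrl
from h import *
import pickle
w=pickle.load(open("w6.pkl","rb"));s=ctrl.sense()
U=lambda a:(np.array(a)+.5)/1.5625-.5
p,r=fit(w,[[0,0,82],[-190,11,60],[-190,-11,60]],U([[408,171],[389,473],[420,473]]),[562,-285,-.1]);print("mallet",p,r)
print("stand",fit(w,[[39,39,24],[39,-39,24],[-170,40,12],[-170,-40,12]],U([[338,101],[473,100],[354,408],[462,408]]),[562,-285,-.1]))
g=p[:2]-70*np.array([np.cos(p[2]),np.sin(p[2])]);print("grasp",g,g-s["eef_pos"][:2],turn(s,p[2]+np.pi/2))
```

```text
mallet [ 5.63759277e+02 -2.86932263e+02 -1.02359521e-01] [[0.0, -1.2], [-1.0, 0.9], [1.0, 1.0]]
stand (array([ 5.61676614e+02, -2.86333197e+02, -8.46883819e-02]), [[-0.5, -0.4], [0.6, -0.8], [-0.2, 1.8], [0.1, 1.1]])
grasp [ 494.12566884 -279.77960172] [ 1.07198436 -1.75479184] [ 0.00110504  0.00138911 -0.00641045]
```

>>> carry_out([
  {"x":0.0005,"y":-0.001,"z":-0.05,"ax":0,"ay":0,"az":-0.005,"hand":0.5},
  {"x":0.0005,"y":-0.001,"z":-0.1,"ax":0,"ay":0,"az":-0.005,"hand":0.5},
  {"x":0.0005,"y":-0.001,"z":-0.13,"ax":0,"ay":0,"az":-0.005,"hand":0.5},
  {"x":0.0005,"y":-0.001,"z":-0.13,"ax":0,"ay":0,"az":-0.005,"hand":0.2},
  {"x":0.0005,"y":-0.001,"z":-0.13,"ax":0,"ay":0,"az":-0.005,"hand":-1},
], grip_force=120)

```text
time_s: 10.75
eef_pos: [494.0, -279.9, 29.9]
ee_rot: [-0.035, 0.707, -0.037, -0.705]
force: [-0.4, -0.2, 0.4]
grip_width: 0.398
```

>>> carry_out([
  {"x":0,"y":0,"z":0,"ax":0,"ay":0,"az":0,"hand":-1},
  {"x":0,"y":0,"z":0,"ax":0,"ay":0,"az":0,"hand":-1},
  {"x":0,"y":0,"z":0,"ax":0,"ay":0,"az":0,"hand":-1},
])

```text
time_s: 11.12
eef_pos: [493.8, -280.0, 30.0]
ee_rot: [-0.035, 0.707, -0.037, -0.705]
force: [-0.9, 2.2, 7.7]
grip_width: 0.243
```

>>> carry_out([
  {"x":0,"y":0,"z":0.025,"ax":0,"ay":0,"az":0,"hand":-1},
  {"x":0,"y":0,"z":0.065,"ax":0,"ay":0,"az":0,"hand":-1},
  {"x":0,"y":0.01,"z":0.1,"ax":0,"ay":0,"az":0,"hand":-1},
  {"x":0.005,"y":0.05,"z":0.11,"ax":0,"ay":0,"az":0,"hand":-1},
  {"x":0.01,"y":0.1,"z":0.11,"ax":0,"ay":0,"az":0,"hand":-1},
])

```text
time_s: 11.75
eef_pos: [503.2, -179.0, 139.5]
ee_rot: [-0.036, 0.707, -0.037, -0.705]
force: [0.7, -0.1, -3.7]
grip_width: 0.234
```

>>> carry_out([
  {"x":0.01,"y":0.05,"z":0,"ax":0,"ay":0,"az":0,"hand":-1},
  {"x":0.016,"y":0.1,"z":0,"ax":0,"ay":0,"az":0,"hand":-1},
  {"x":0.0228,"y":0.14,"z":0,"ax":0,"ay":0,"az":0,"hand":-1},
  {"x":0.0228,"y":0.1572,"z":-0.01,"ax":0,"ay":0,"az":0,"hand":-1},
  {"x":0.0228,"y":0.1572,"z":-0.01,"ax":0,"ay":0,"az":0,"hand":-1},
])

```text
time_s: 12.38
eef_pos: [525.0, -21.7, 127.2]
ee_rot: [0.036, -0.706, 0.036, 0.707]
force: [-1.0, -0.3, -3.0]
grip_width: 0.236
```

Run:
```python
from rig import ctrl,viewer
from h import *
import cv2
im=viewer.capture("scene"); w=viewer.camera_info("wrist"); iw=viewer.capture("wrist"); s=ctrl.sense()
a=cv2.resize(im[150:250,200:320],(480,400),interpolation=cv2.INTER_CUBIC)
b=cv2.resize(iw[:320],(320,200)); b=cv2.copyMakeBorder(b,0,200,0,0,cv2.BORDER_CONSTANT)
cv2.imwrite("pics/w8.png",cv2.hconcat([a,b]))
print(s["time_s"],s["eef_pos"],s["force"],s["wrist_torque"],s["grip_width"],s["joints"])
c=viewer.camera_info("scene");a=lambda p:((p-[200,150])*4).round(0)
print("expect in crop: pin",a(proj(c,[595.3,-29.1,84])),"head face centre",a(proj(c,[595.3,-29.1,102])),"head top",a(proj(c,[595.3,-29.1,172])))
q=proj(w,[[595.3,-29.1,172],[595.3,-29.1,84]]);print("wrist crop",q*[320/512,200/320]+[480,0])
```

```text
12.475 [525.58623132 -23.18871383 127.85060866] [ 0.4856803   0.2044512  -1.29762123] [0.00529918 0.18476658 0.0208543 ] 0.23757636837760157 [-2.66811365e-01  4.20154463e-01  1.63281476e+00 -4.14414185e-04
  1.08870662e+00  1.40696441e+00]
expect in crop: pin [[236. 199.]] head face centre [[235. 187.]] head top [[233. 137.]]
wrist crop [[640.68130374  74.83627524]
 [640.70975555  69.43010862]]
```

View pics/w8.png

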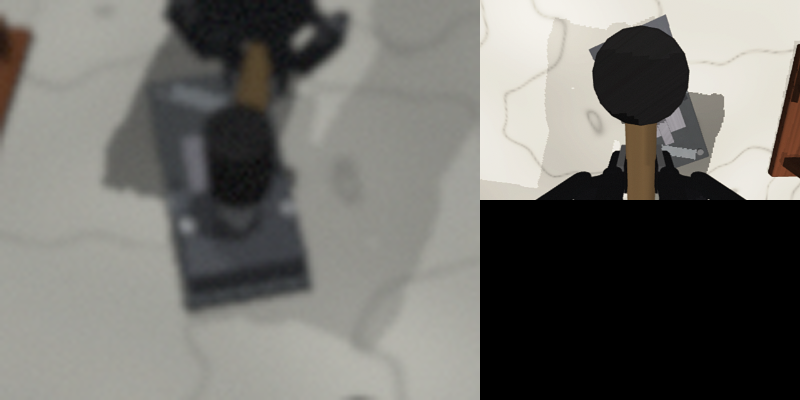

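In the wrist view the head sits level at (641,75), exactly where it should be over the pin, and the scene view agrees. Time to strike.

>>> carry_out([
  {"x":0,"y":0,"z":-0.024,"ax":0,"ay":0,"az":0,"hand":-1},
  {"x":0,"y":0,"z":-0.044,"ax":0,"ay":0,"az":0,"hand":-1},
  {"x":0,"y":0,"z":-0.047,"ax":0,"ay":0,"az":0,"hand":-1},
  {"x":0,"y":0,"z":-0.047,"ax":0,"ay":0,"az":0,"hand":-1},
])

```text
time_s: 12.98
eef_pos: [526.1, -23.8, 81.9]
ee_rot: [-0.036, 0.707, -0.037, -0.706]
force: [-3.5, 0.9, 3.5]
grip_width: 0.235
```

Run:
```python
from rig import ctrl
s=ctrl.sense();print(s["eef_pos"],s["force"],s["wrist_torque"],s["dq"].round(3),s["joints"][:])
```

```text
[526.06898708 -23.84712335  81.88540954] [-3.53486531  0.89803002  3.52410302] [-0.00374418  0.40398779 -0.00511931] [-0.     0.     0.002  0.017  0.     0.018] [-2.67813199e-01  4.83341157e-01  1.67479257e+00 -4.09527952e-04
  9.81983138e-01  1.40709996e+00]
```

>>> carry_out([
  {"x":0,"y":0,"z":0.03,"ax":0,"ay":0,"az":0,"hand":-1},
  {"x":0,"y":-0.01,"z":0.065,"ax":0,"ay":0,"az":0,"hand":-1},
  {"x":0,"y":-0.06,"z":0.075,"ax":0,"ay":0,"az":0,"hand":-1},
  {"x":0,"y":-0.1,"z":0.075,"ax":0,"ay":0,"az":0,"hand":-1},
  {"x":0,"y":-0.1,"z":0.075,"ax":0,"ay":0,"az":0,"hand":-1},
])

```text
time_s: 13.6
eef_pos: [525.4, -125.9, 156.0]
ee_rot: [-0.038, 0.706, -0.038, -0.706]
force: [-0.1, 0.8, -2.5]
grip_width: 0.234
```

```bash
cat > pin.py <<'E'
from rig import ctrl,viewer
from h import *
import cv2
s=ctrl.sense();print(s["time_s"],s["eef_pos"],s["force"],s["wrist_torque"],s["dq"].round(3))
t=np.linspace(0,2*np.pi,40);ring=np.c_[16*np.cos(t),16*np.sin(t),0*t]
for n in("wrist","scene"):
    c=viewer.camera_info(n);im=viewer.capture(n);cv2.imwrite(f"pics/pin_{n}_{s['time_s']:.1f}.png",im)
    P=np.array([595.3,-29.1,84]);q=proj(c,P)[0];print(n,"pred up",q.round(1),"down",proj(c,P-[0,0,16])[0].round(1))
    g=cv2.cvtColor(im,cv2.COLOR_BGR2GRAY);x,y=np.round(q).astype(int);h=30 if n=="wrist" else 14
    sub=g[max(0,y-h):y+h,max(0,x-h):x+h];T,b=cv2.threshold(sub,0,255,cv2.THRESH_OTSU)
    k,lab,st,ce=cv2.connectedComponentsWithStats(b)
    for i in range(1,k):
        if st[i,4]>15:print("  blob",(ce[i]+[max(0,x-h),max(0,y-h)]).round(1),st[i,2:],"T",T)
    for z in(84,68):
        r=proj(c,ring+[595.3,-29.1,z]);print("  expected size",z,np.ptp(r,axis=0).round(1))
E
python3 pin.py
```

```text
13.6 [ 525.35751448 -125.92191428  156.00780755] [-0.141545    0.7999653  -2.53856997] [0.03249446 0.22366885 0.00842428] [ 0.059 -0.008  0.025  0.018  0.007  0.027]
wrist pred up [116.6 125.6] down [126.2 123.9]
  blob [126.3 123.6] [  38   40 1174] T 147.0
  blob [ 90.6 144.3] [ 10  21 148] T 147.0
  expected size 84 [44.1 44.6]
  expected size 68 [41.  41.6]
scene pred up [258.9 199.9] down [259.  202.5]
  blob [255.4 191.2] [ 22  12 198] T 105.0
  blob [271.  189.4] [ 4 10 25] T 105.0
  blob [259.3 202.6] [10  8 62] T 105.0
  expected size 84 [10.6  9.2]
  expected size 68 [10.5  9.1]
```

>>> carry_out([
  {"x":0,"y":0,"z":0,"ax":0,"ay":0,"az":0,"hand":-1},
  {"x":0,"y":0,"z":0,"ax":0,"ay":0,"az":0,"hand":-1},
  {"x":0,"y":0,"z":0,"ax":0,"ay":0,"az":0,"hand":-1},
])

```text
time_s: 14.08
eef_pos: [525.7, -121.9, 155.9]
ee_rot: [-0.036, 0.706, -0.036, -0.706]
force: [0.8, -0.1, -3.2]
grip_width: 0.239
```

```bash
python3 pin.py
python3 - <<'E'
# same detector on the 'pin up' picture w6, and the head-in-hand check
from rig import viewer
from h import *
import pickle,cv2,glob
w=pickle.load(open("w5.pkl","rb"));g=cv2.imread("pics/w6.png",0);g=g[120:215,350:455]
T,b=cv2.threshold(g,0,255,cv2.THRESH_OTSU);k,l,st,ce=cv2.connectedComponentsWithStats(b);i=1+st[1:,4].argmax()
print("w6 blob",(ce[i]+[350,120]+.5)/1.5625-.5,st[i],"pred up",proj(w,[595.3,-29.1,84]))
c=viewer.camera_info("wrist");print("cam",-c["R"].T@c["t"])
E
```

```text
14.075 [ 525.73718088 -121.87048407  155.85156703] [ 0.77602876 -0.05174687 -3.22775157] [0.01056128 0.14673983 0.03924104] [-0.002  0.002 -0.002  0.     0.    -0.001]
wrist pred up [122.5 124.6] down [131.7 123.1]
  blob [132.  122.7] [  39   41 1178] T 146.0
  blob [ 96.3 143. ] [ 10  21 138] T 146.0
  expected size 84 [44.1 44.7]
  expected size 68 [41.  41.7]
scene pred up [258.9 199.9] down [259.  202.5]
  blob [255.4 191.2] [ 22  12 197] T 105.0
  blob [271.  189.4] [ 4 10 25] T 105.0
  blob [259.2 202.6] [10  8 63] T 105.0
  expected size 84 [10.6  9.2]
  expected size 68 [10.5  9.1]
w6 blob [257.00921757 104.64398788] [  28   18   49   52 1981] pred up [[257.90740264 104.95777637]]
cam [ 601.36355693 -129.11833426  297.86681641]
```

Run:
```python
import cv2,glob,numpy as np
a=cv2.imread("pics/w8.png",0)[:200,480:];b=cv2.imread(sorted(glob.glob("pics/pin_wrist_14*.png"))[-1],0);b=cv2.resize(b[:320],(320,200))
for g in(a,b):
    m=(g<45).astype('uint8')[:125]; m=cv2.morphologyEx(m,cv2.MORPH_OPEN,np.ones((9,9)))
    k,l,st,ce=cv2.connectedComponentsWithStats(m);i=1+st[1:,4].argmax();print(st[i],ce[i])
cv2.imwrite("pics/cmp.png",np.hstack([a,b]))
```

```text
[ 113   26   95   99 7443] [160.33051189  75.1518205 ]
[ 111   29  100   96 7858] [160.38139476  78.34703487]
```

Run:
```python
from rig import ctrl,viewer
from h import *
s=ctrl.sense();c=viewer.camera_info("wrist");t=np.linspace(0,2*np.pi,90)
F=np.array([np.cos(-.1),np.sin(-.1),0]);Y=np.array([-F[1],F[0],0]);Z=np.array([0,0,1.])
L=np.r_[np.c_[25*np.cos(t),25*np.sin(t),35+0*t],np.c_[25*np.cos(t),25*np.sin(t),-35+0*t]]+[70,0,0]
for dz in(0,-2):
 for th in(0,.02,.04,.06,.08):
  l=L@Rn.from_euler('y',-th).as_matrix().T
  W=s["eef_pos"]+(19+dz)*Z+l@np.c_[F,Y,Z].T
  q=proj(c,W)*.625;print(dz,th,"left,right,top",q[:,0].min().round(1),q[:,0].max().round(1),q[:,1].min().round(1))
```

```text
0 0 left,right,top 109.7 214.0 18.0
0 0.02 left,right,top 109.0 214.7 18.8
0 0.04 left,right,top 108.3 215.5 19.8
0 0.06 left,right,top 107.6 216.2 20.9
0 0.08 left,right,top 106.9 217.0 22.1
-2 0 left,right,top 110.9 212.8 19.1
-2 0.02 left,right,top 110.2 213.5 19.9
-2 0.04 left,right,top 109.5 214.2 20.9
-2 0.06 left,right,top 108.8 214.9 22.0
-2 0.08 left,right,top 108.2 215.7 23.2
```

The pin is fully down: the wrist view gives about 16 mm of travel and the scene view matches the 68 mm height. The blow tipped the mallet about 0.06 rad nose-up in the grip, so I'll level it on the way back.

>>> carry_out([
  {"x":-0.01,"y":-0.05,"z":0,"ax":0.002,"ay":0.02,"az":0,"hand":-1},
  {"x":-0.02,"y":-0.1,"z":0,"ax":0.004,"ay":0.04,"az":0,"hand":-1},
  {"x":-0.0338,"y":-0.145,"z":0,"ax":0.0055,"ay":0.055,"az":0,"hand":-1},
  {"x":-0.0338,"y":-0.1571,"z":-0.01,"ax":0.0055,"ay":0.055,"az":0,"hand":-1},
  {"x":-0.0338,"y":-0.1571,"z":-0.05,"ax":0.0055,"ay":0.055,"az":0,"hand":-1},
])

```text
time_s: 14.8
eef_pos: [492.9, -280.7, 106.6]
ee_rot: [0.036, -0.688, 0.037, 0.724]
force: [0.6, -0.2, -3.6]
grip_width: 0.234
```

>>> carry_out([
  {"x":0,"y":0,"z":0,"ax":0,"ay":0,"az":0,"hand":-1},
  {"x":0,"y":0,"z":0,"ax":0,"ay":0,"az":0,"hand":-1},
])

```text
time_s: 15.05
eef_pos: [492.6, -279.2, 107.0]
ee_rot: [0.036, -0.687, 0.035, 0.725]
force: [0.4, 0.1, -3.1]
grip_width: 0.236
```

Run:
```python
from rig import ctrl,viewer
from h import *
import cv2
s=ctrl.sense();print(s["time_s"],s["eef_pos"],s["force"],s["wrist_torque"])
Rm=R(s);print((Rm@[1,0,0]).round(3))
w=viewer.capture("wrist");sc=viewer.capture("scene")
a=cv2.resize(w,(512,384));b=cv2.resize(sc[110:230,140:230],(288,384),interpolation=cv2.INTER_CUBIC)
cv2.imwrite("pics/w9.png",cv2.hconcat([a,b]))
```

```text
15.05 [ 492.6184263  -279.20176158  107.02087355] [ 0.44970211  0.05570173 -3.08073991] [ 0.02306694  0.10079521 -0.04162015]
[-0.054  0.005 -0.999]
```

View pics/w9.png

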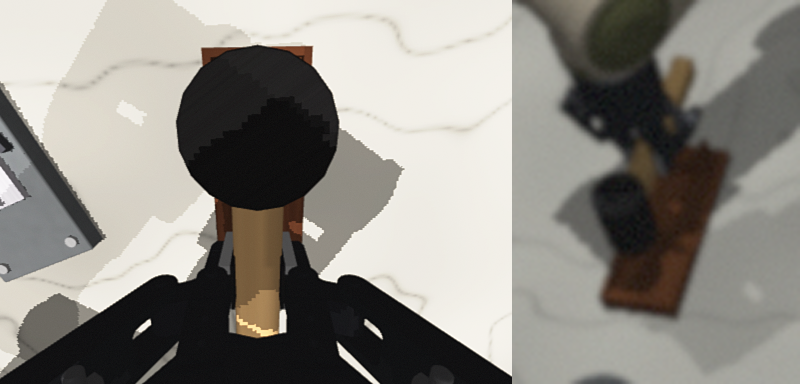

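The head at (257,128) is in line with the stand, whose far edge is centred at column 257. I'll lower it slowly.

>>> carry_out([
  {"x":0,"y":0,"z":-0.03,"ax":0,"ay":0,"az":0,"hand":-1},
  {"x":0,"y":0,"z":-0.055,"ax":0,"ay":0,"az":0,"hand":-1},
  {"x":0,"y":0,"z":-0.07,"ax":0,"ay":0,"az":0,"hand":-1},
  {"x":0,"y":0,"z":-0.074,"ax":0,"ay":0,"az":0,"hand":-1},
  {"x":0,"y":0,"z":-0.074,"ax":0,"ay":0,"az":0,"hand":-1},
])

```text
time_s: 15.78
eef_pos: [492.3, -279.7, 32.6]
ee_rot: [0.037, -0.687, 0.035, 0.725]
force: [0.9, -0.1, -2.4]
grip_width: 0.234
```

>>> carry_out([
  {"x":0,"y":0,"z":-0.002,"ax":0,"ay":0,"az":0,"hand":-1},
  {"x":0,"y":0,"z":-0.003,"ax":0,"ay":0,"az":0,"hand":-1},
  {"x":0,"y":0,"z":-0.003,"ax":0,"ay":0,"az":0,"hand":-1},
])

```text
time_s: 16.15
eef_pos: [492.2, -279.6, 29.6]
ee_rot: [0.037, -0.687, 0.035, 0.725]
force: [-1.0, 1.4, 4.9]
grip_width: 0.236
```

>>> carry_out([
  {"x":0,"y":0,"z":0,"ax":0,"ay":0,"az":0,"hand":-0.3},
  {"x":0,"y":0,"z":0,"ax":0,"ay":0,"az":0,"hand":0.2},
  {"x":0,"y":0,"z":0,"ax":0,"ay":0,"az":0,"hand":0.5},
  {"x":0,"y":0,"z":0,"ax":0,"ay":0,"az":0,"hand":0.5},
  {"x":0,"y":0,"z":0.02,"ax":0,"ay":0,"az":0,"hand":0.5},
])

```text
time_s: 16.77
eef_pos: [491.2, -278.9, 47.9]
ee_rot: [0.038, -0.686, 0.035, 0.726]
force: [0.1, 0.3, 0.8]
grip_width: 0.749
```

>>> carry_out([
  {"x":0,"y":0,"z":0.05,"ax":0,"ay":0,"az":0,"hand":0.5},
  {"x":0,"y":0,"z":0.1,"ax":-0.005,"ay":-0.055,"az":0,"hand":0.5},
  {"x":0,"y":0,"z":0.1095,"ax":-0.005,"ay":-0.055,"az":0,"hand":0.5},
  {"x":0,"y":0,"z":0.1095,"ax":-0.005,"ay":-0.055,"az":0,"hand":0.5},
  {"x":0,"y":0,"z":0.1095,"ax":-0.005,"ay":-0.055,"az":0,"hand":0.5},
])

```text
time_s: 17.4
eef_pos: [491.5, -279.0, 156.7]
ee_rot: [0.037, -0.705, 0.035, 0.707]
force: [-0.2, 0.4, -0.8]
grip_width: 0.749
```

Run:
```python
from rig import ctrl,viewer
from h import *
import cv2
s=ctrl.sense();print(s["time_s"],s["eef_pos"],s["force"],s["grip_width"])
c=viewer.camera_info("wrist");im=viewer.capture("wrist");cv2.imwrite("pics/w10.png",im)
import pickle
def meas(im,c,tag):
    hsv=cv2.cvtColor(im,cv2.COLOR_BGR2HSV);g=cv2.cvtColor(im,cv2.COLOR_BGR2GRAY)
    x,y=proj(c,[562.5,-286.3,82])[0].astype(int)
    m=(g[y-55:y+55,x-55:x+55]<38).astype('uint8');m=cv2.morphologyEx(m,cv2.MORPH_OPEN,cv2.getStructuringElement(cv2.MORPH_ELLIPSE,(21,21)))
    k,l,st,ce=cv2.connectedComponentsWithStats(m);i=1+st[1:,4].argmax();q=ce[i]+[x-55,y-55]
    print(tag,"head px",q.round(1),st[i,2:],"world",px2w(c,*q,82).round(1))
    # handle: tan colour
    h=((hsv[...,0]>8)&(hsv[...,0]<25)&(hsv[...,1]>80)&(hsv[...,2]>90)).astype('uint8');h[:,:215]=0;h[:,320:]=0;h[:145]=0
    ys,xs=np.nonzero(h);bot=ys.max();sel=ys>bot-6;e=[xs[sel].mean(),bot+.5]
    print("  butt px",np.round(e,1),np.ptp(xs[sel])+1,"world z60",px2w(c,*e,60).round(1))
meas(im,c,"now")
meas(cv2.resize(cv2.imread("pics/w7.png"),(512,384),interpolation=cv2.INTER_AREA),pickle.load(open("w6.pkl","rb")),"before")
```

```text
17.4 [ 491.45514561 -278.99106446  156.67255946] [-0.23503819  0.40043283 -0.76194715] 0.7488780945846462
now head px [263.5 114.7] [  76   89 4663] world [ 557.3 -289.5   82. ]
  butt px [257.9 303.5] 21 world z60 [ 374.5 -266.9   60. ]
before head px [265.1 116.5] [  76   89 4566] world [ 557.5 -289.5   82. ]
  butt px [258.1 303.5] 21 world z60 [ 374.8 -266.9   60. ]
```

>>> carry_out([
  {"x":0,"y":0,"z":0.05,"ax":0,"ay":0,"az":0,"hand":0.5},
  {"x":-0.045,"y":-0.03,"z":0.075,"ax":0,"ay":0,"az":0,"hand":0.5},
  {"x":-0.09,"y":-0.06,"z":0.075,"ax":0,"ay":0,"az":0,"hand":0.5},
  {"x":-0.135,"y":-0.09,"z":0.075,"ax":0,"ay":0,"az":0,"hand":0.5},
  {"x":-0.18,"y":-0.13,"z":0.075,"ax":0,"ay":0,"az":0,"hand":0.5},
])

```text
time_s: 18.08
eef_pos: [310.5, -409.8, 232.5]
ee_rot: [0.037, -0.706, 0.035, 0.706]
force: [0.6, -0.9, -0.2]
grip_width: 0.751
```

>>> carry_out([
  {"x":-0.05,"y":-0.03,"z":0,"ax":0,"ay":0,"az":0,"hand":0.5},
  {"x":-0.09,"y":-0.06,"z":0,"ax":0,"ay":0,"az":0,"hand":0.5},
  {"x":-0.09,"y":-0.06,"z":0,"ax":0,"ay":0,"az":0,"hand":0.5},
])

```text
time_s: 18.45
eef_pos: [219.5, -470.7, 232.0]
ee_rot: [0.038, -0.706, 0.037, 0.706]
force: [0.8, -0.5, 0.5]
grip_width: 0.751
```

Run:
```python
from rig import ctrl,viewer
from h import *
import cv2
s=ctrl.sense();print(s["time_s"],s["eef_pos"],s["force"])
for n in("top","scene"):
    im=cv2.resize(viewer.capture(n),(800,600),interpolation=cv2.INTER_CUBIC);cv2.imwrite(f"pics/{n}_end.png",im)
    d=cv2.absdiff(im,cv2.imread(f"pics/{n}0.png")).max(2);d=cv2.medianBlur(d,5)
    k,l,st,ce=cv2.connectedComponentsWithStats((d>30).astype('uint8'))
    print(n,[list(map(int,r)) for r in st[1:] if r[4]>25])
# plate trailing edge in top view
im=viewer.capture("top");c=viewer.camera_info("top");g=cv2.cvtColor(im,cv2.COLOR_BGR2GRAY)
a=.29;D=np.array([np.cos(a),np.sin(a)]);N=np.array([-D[1],D[0]]);J=np.array([552.2,-42])
for y in(20,-20):
    xs=np.arange(-75,-35,1.);P=np.array([np.r_[J+x*D+y*N,26] for x in xs]);q=proj(c,P).astype(np.float32)
    v=cv2.remap(g,q[:,0][:,None],q[:,1][:,None],cv2.INTER_LINEAR).ravel().astype(int)
    print("edge at x",xs[np.abs(np.gradient(v)).argmax()],v[::4])
```

```text
18.45 [ 219.52742044 -470.67945401  231.99422475] [ 0.78830294 -0.47751603  0.47479715]
top [[239, 256, 20, 39, 295], [259, 264, 18, 30, 245], [406, 283, 44, 47, 1293], [220, 298, 45, 28, 385], [473, 441, 14, 11, 55], [481, 440, 96, 71, 1061], [579, 450, 173, 55, 867], [634, 458, 166, 142, 3606], [342, 479, 24, 70, 287], [309, 483, 16, 68, 212], [696, 482, 15, 15, 157], [696, 499, 28, 36, 360], [573, 537, 97, 63, 1151], [420, 538, 12, 45, 217], [773, 541, 27, 7, 148], [324, 555, 7, 12, 34], [398, 567, 10, 7, 29]]
scene [[443, 3, 5, 10, 30], [187, 30, 11, 8, 27], [221, 48, 8, 10, 52], [159, 59, 79, 50, 1505], [459, 61, 10, 27, 85], [168, 67, 9, 10, 57], [409, 67, 7, 14, 64], [464, 107, 12, 18, 58], [486, 131, 13, 37, 184], [378, 149, 8, 36, 124], [197, 153, 27, 9, 109], [230, 154, 17, 11, 73], [235, 165, 9, 12, 69], [196, 167, 4, 9, 27], [231, 178, 9, 7, 45], [192, 180, 6, 13, 54], [333, 183, 6, 34, 171], [262, 184, 13, 6, 46], [197, 189, 63, 11, 236], [395, 276, 21, 36, 383], [384, 287, 15, 23, 220], [549, 312, 12, 14, 111], [398, 318, 15, 8, 87], [528, 323, 18, 28, 157], [541, 339, 15, 21, 155]]
edge at x -55.0 [ 87  88  88  88  93 130 142 143 142 143]
edge at x -56.0 [ 87  87  86  86  89 129 144 144 144 143]
```

Only the plate, pin, arm and shadows have changed. The bystanders and mallet have not. The plate's trailing edge is at jig x −55 as expected, so I'm handing in.

```bash
python3 -c "
from rig import finish_job
print(finish_job())"
```

```text
the job is handed in; nothing more can be done
None
```

The plate is home and locked, the mallet is back in its stand, and I handed the job in at about 18.5 s of the 54 s allowed. I slid the plate in by its fin until it met the back stop, with about 24 N of push. I then knocked the pin down with one mallet blow, commanded at about 0.16 m/s; the pin's own speed was not measured.

**Last checks:**
- **Plate:** the trailing edge sits at jig x of about −55.5 mm; home is −55.
- **Pin:** the wrist view gives about 16 mm of travel, good to 1–2 mm, and the scene view matches fully down.
- **Mallet:** it is within about 0.3 mm of where it stood before.
- **Bystanders:** the before-and-after pictures show no change at any of them.

**Disagreements along the way:**
- My first sideways correction of the plate was wrong because that picture was taken before the arm had settled. I undid it before the plate entered the slot.
- The blow tipped the mallet about 0.06 rad in the grip. I levelled it before putting it back.

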